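Store a sample pot and click the case shut

ROBOT

A 6-joint arm with a two-finger parallel gripper is mounted at the origin on the work surface. World frame = base frame: x ahead of the robot, y to its left, z up, the work surface at z = 0. Lengths are in m, angles in rad, forces in N, time in s.
With the tool pointing down it reaches from about 0.35 to 0.975 m from the base axis. Payload 17.4 kg.
Tool frame: the origin (TCP) lies on the centre line of the jaws, within the pads' length; the fingertips stand 8 mm ahead of it and the grasp point (between the pads) lies 11 mm behind it (finger_overhang is the distance from the TCP to the fingertips, in m); z points along the fingers, y is the direction in which the jaws open and shut (so a half turn about z gives the same grasp; the last joint's range is limited). The gripper opens to 85 mm and grips with 20 to 120 N. Pads are 22 mm wide; open, the fingers measure 114 mm over their backs; the gripper's body (76 mm by 85 mm) begins 54 mm behind the grasp point. The pads swing forward as they close: fully open they stand 13 mm farther back than shut.
Start: joints at [1.189, 0.116, 1.442, -0, 1.584, -0.038], TCP at [0.228, 0.636, 0.239] pointing down, gripper open.
Joint ranges: [-2.83, 2.83], [-0.83, 2.19], [0.07, 2.5], [-1.14, 4.28], [0.01, 3], [-2.97, 2.97]. Speed limits (rad/s): [1.89, 1.89, 2.22, 3.14, 3.14, 3.14].

INTERFACE

Orientations are given as a unit quaternion [x, y, z, w].
In Python, from plant import move_ptp, line_to, movej, release, gripper_close, sleep, ik, read_state, grab_frame, camera_info, MotionError, hand_in, recognise, silhouettes, finger_overhang gives the robot as it stands. Calls block until the motion is done:
- move_ptp(position, orientation): joint-space move of the TCP to a pose.
- line_to(position, orientation=None, velocity=0.15, threshold=None): straight line of the TCP; orientation=None keeps the orientation; velocity is the mean speed in m/s. With threshold (N) it stops when the force on the tool has changed by that much, and returns True; else False.
- movej(angles): joint-space move.
- release() and gripper_close(squeeze=None): open the fingers fully, or close them until they stop; squeeze is the grip in N (None keeps the last).
- sleep(seconds).
- ik(position, orientation): joint angles nearest the present ones, or None.
- read_state(): the state.
- grab_frame(name): name is "scene" or "top"; returns (picture, depth): 384x512x3 uint8, blue, green, red; 384x512 float32, m along the optical axis (not along the pixel's ray), 0 where there is no reading.
- camera_info(name): a dict with "fx", "fy", "cx", "cy" (pixels), "k1" (the pictures are not rectified: a ray, as slopes to the right and down, at radius r is drawn at 1 + k1 r^2 times it, then the intrinsics apply), "world_to_cam" (4x4, takes a point from world to camera coordinates). Camera axes: x right, y down, z forward; pixel columns grow to the right and rows downward; lengths in m; the calibration is good to about 2 mm. A picture is of the moment at which its call begins. camera_info takes no time and is no camera call.
A pose or a line that the arm cannot do raises MotionError and nothing moves.
- hand_in(): hands the job in, once; it reports no verdict.
Trained networks look in the newest picture that a camera, given by its name, has taken for a name from the list of things; names that differ only in an ending like _2 or _b are one class to them, and where a whole thing is asked for, a point or a joint stands for the part that bears it (a point fixed in the world has none). Each returns a list of dicts, best first, with "p" (0 to 1); they miss things now and then, are a little off and sometimes report something else, mostly with a low value. They report only what shows in the picture. A call takes as long as a camera call. They do not tell look-alikes from the thing itself.
- recognise(camera, thing): "point" ([column, row] in pixels, amid what is visible of it).
- silhouettes(camera, thing): "pixels" (384x512 bool, what is visible of it) and "point" ([column, row] in pixels, amid what is visible of it).
The state is a dict: "time": time; "q": joint angles; "qd": joint speeds; "tau": joint torques, N m; "eef_pos": TCP position; "tool_rot": TCP orientation; "ft_force": force on the tool from outside, world axes, zero at the start; "ft_torque": the same for the moment, N m; "grip_width": finger opening in m.
Only numpy, scipy, OpenCV 4.12 (cv2) and the standard library are available. Lean on these libraries where they do the work, as an engineer would, in place of code of your own. Each camera call takes 0.05 s, during which the arm holds its last target. There are 200 camera calls.

TASK

Stand the loose sample pot upright in the empty compartment of the sample case, then swing the lid over and press the middle of its far edge down past the spring catch until it clicks, so that it stays shut by itself. Press with feeling and stop at the click: pushing on the case or its lid with more than 25 N would crack it. Leave the stored pot and everything else on the worktop where it is.

Things in the scene. Friction and masses are not known exactly. Their poses are not given: they have to be found in the camera images.
- pot_center (a point): the loose sample pot to be stored: squat round white plastic pot with a flat steel cap, 48 mm diameter, 56 mm tall, about 0.12 kg, upright on the worktop right of the case. The point is its centre, 28 mm above its underside; z along the pot's axis. Which of three spots it stands on (tin and shaker have the others) changes.
- case: white plastic sample case, fixed to the worktop, 130 (x) by 210 (y) by 66 mm tall, walls and floor 5 mm. Origin: centre of its underside. x runs from the hinge side (near the robot) to the catch side (far), y along the hinge, z up. A 50 mm tall divider at y = 22 mm parts the inside: the stored pot is on its +y side; the wide -y side is empty (x -60 to 60, y -100 to 20 mm).
- pocket (a point): centre of the floor of the empty wide compartment (120 by 120 mm), 5 mm above the worktop; axes as the case's.
- lid (a joint): angle (rad) of the white lid about its hinge: 0 is nominally level and shut, growing as it opens up and back towards the robot (1.57 is upright). Starts at 1.45 to 1.75. Stiff hinge (0.12 N m): it stays where left. Clicked shut it rests anywhere from -0.045 to 0.045, depending on the height of the catch; merely lying on the catch it stands some 0.05 above that.
- lid_hinge (a point): point at the middle of the hinge axis, 68 mm to the case's -x side of its centre, 74 mm above the worktop. Turns with the lid: x runs along the lid to its far edge, y along the hinge, z is the outward normal (up when shut). The lid plate is 6 mm thick (outer face at z = 6 mm), 136 mm long in x, 222 mm wide in y, with 13 mm skirts below.
- lid_edge (a point): point on the lid's outer face, 6 mm in from the middle of its far edge (130 mm from the hinge), right above the catch: the place to press. Axes as those of lid_hinge.
- catch_mark (a point): on the case's far side, nominal place of the steel spring catch (76 mm from the case centre in x, 62 mm up). Its true height, with the ledge under it, is up to 6 mm off, unmeasured. From lying on it the lid's far edge goes down 5.5 mm against a spring that peaks at 7 to 13 N in the first 3 mm, then yields to nearly 0; 1.5 mm past the click it meets the hard ledge.
- catch (a joint): how far (m) the spring tongue of the catch (with a small roller) is pushed out from the case: 0 when free or when the lid merely lies on it, about 3 mm as the lid passes, 2 to 3.3 mm with the lid clicked shut.
- stored_pot: the same kind of pot, already in the case's narrower +y compartment; leave it there. Origin: centre of its underside.
- tin: plain upright steel tin, 54 mm diameter, 66 mm tall, a bystander on one of the three spots. Origin: centre of its underside.
- shaker: waisted aluminium shaker, up to 46 mm diameter, 72 mm tall, a bystander on one of the three spots. Origin: centre of its underside.
- egg_tray: cardboard tray of 18 eggs, 150 by 300 by 72 mm, at the far right of the worktop. Origin: centre of its underside.
- bowl: steel bowl, 140 mm diameter, 60 mm tall, beyond the case. Origin: centre of its underside.
- beaker: grey plastic beaker, 72 mm diameter, 95 mm tall, left of the case. Origin: centre of its underside.
- spatula: spatula lying flat, left of the case near the robot. Origin: on its underside.
Not all that is in view belongs to the job. Leave any pink look-alike of the part that bears pot_center alone.

How it is judged:
By the outcome, as a careful person would: the job done as asked, in the order asked, and still so for the second after the job is handed in, with the robot touching nothing.
It also fails if it takes over 64 s, if anything falls off the work surface, if the arm or the gripper's body presses on something with over 40 N, if the wrist force passes 120 N, or if a joint passes its speed limit or range.

## Working session

There is one attempt and no reset: what is moved stays moved. The work goes in short steps, each a Python script; the robot and the scene stay as the last script left them, time stands still between calls to the robot, and variables do not carry over. Pictures are saved under pics/ and viewed, about 8 in all and at most 12, crops included, and the job is handed in when it is done.

```bash
ls; mkdir -p pics; cat > h.py <<'E'
import numpy as np, cv2
from plant import *
def ray(cam,px):
    c=camera_info(cam); d=np.array([(px[0]-c['cx'])/c['fx'],(px[1]-c['cy'])/c['fy']]); u=d.copy()
    for _ in range(20): u=d/(1+c['k1']*(u@u))
    W=np.linalg.inv(np.array(c['world_to_cam'])); return W[:3,3],W[:3,:3]@np.array([u[0],u[1],1.])
def at_depth(cam,px,z): o,r=ray(cam,px); return o+r*z
def at_z(cam,px,h): o,r=ray(cam,px); return o+r*(h-o[2])/r[2]
def proj(cam,P):
    c=camera_info(cam); p=np.array(c['world_to_cam'])@np.append(P,1); u=p[:2]/p[2]; u=u*(1+c['k1']*(u@u))
    return np.array([u[0]*c['fx']+c['cx'],u[1]*c['fy']+c['cy']])
def cloud(cam,depth):
    "384x512x3 world points, nan where none"
    c=camera_info(cam); v,u=np.mgrid[:384,:512]
    d=np.stack([(u-c['cx'])/c['fx'],(v-c['cy'])/c['fy']],-1); s=d.copy()
    for _ in range(20): s=d/(1+c['k1']*(s**2).sum(-1,keepdims=True))
    W=np.linalg.inv(np.array(c['world_to_cam']))
    P=np.dstack([s,np.ones(s.shape[:2])])*depth[...,None]; P=P@W[:3,:3].T+W[:3,3]; P[depth<=0]=np.nan
    return P
E
python3 - <<'E'
from h import *
np.set_printoptions(precision=4,suppress=True)
print(finger_overhang)
ims=[]
for c in ("scene","top"):
    im,d=grab_frame(c); ims.append(im); P=cloud(c,d); W=np.linalg.inv(np.array(camera_info(c)['world_to_cam'])); print(c,'cam at',W[:3,3],'fwd',W[:3,2], (d>0).mean())
    cv2.imwrite(f'pics/{c}0.png',im)
    for t in ("pot_center","case","lid","stored_pot","tin","shaker","lid_edge","catch_mark","egg_tray","bowl"):
        for r in silhouettes(c,t)[:3]:
            m=r['pixels']; q=P[m]; q=q[~np.isnan(q[:,0])]
            print(c,t,round(r['p'],2),np.round(r['point']),m.sum(), np.median(q,0) if len(q) else '', np.percentile(q,[3,97],axis=0).ravel() if len(q) else '')
s=read_state(); print(s['time'],s['ft_force'],s['eef_pos'],s['tool_rot'])
E
```

```text
pics
0.008
scene cam at [ 1.0592 -0.4424  0.777 ] fwd [-0.5081  0.4883 -0.7095] 0.9959055582682291
scene pot_center 0.81 [105. 234.] 430 [ 0.3918 -0.3234  0.0455] [ 0.3629 -0.3424  0.0075  0.4013 -0.3023  0.0578]
scene pot_center 0.65 [128. 304.] 555 [ 0.6012 -0.3832  0.0525] [ 0.5725 -0.4023  0.0076  0.6119 -0.3631  0.0581]
scene pot_center 0.55 [115. 264.] 509 [ 0.4916 -0.3494  0.046 ] [ 0.4627 -0.3696  0.0036  0.5012 -0.327   0.0577]
scene case 0.9 [278. 176.] 5686 [0.5476 0.1384 0.0582] [0.5245 0.0328 0.0027 0.6718 0.2509 0.2112]
scene lid 0.7 [270. 144.] 2061 [0.5337 0.1373 0.1526] [0.5232 0.0317 0.0832 0.5531 0.2502 0.2137]
scene stored_pot 0.55 [301. 174.] 276 [0.6043 0.2062 0.0527] [0.5801 0.1927 0.0155 0.6199 0.24   0.063 ]
scene stored_pot 0.24 [279. 176.] 5735 [0.5465 0.1377 0.0581] [0.524  0.0328 0.0026 0.6717 0.2509 0.2112]
scene tin 0.67 [304. 175.] 278 [0.6046 0.2058 0.0527] [0.5801 0.1911 0.0168 0.6201 0.2336 0.063 ]
scene tin 0.56 [183. 277.] 707 [ 0.6386 -0.2534  0.0644] [ 0.6055 -0.2745  0.0064  0.652  -0.2268  0.0685]
scene lid_edge 0.57 [268. 148.] 2206 [0.5334 0
[... 1728 characters left out ...]
335. 223.] 221 [ 0.4792 -0.1958  0.0656] [ 0.4602 -0.2158  0.0013  0.5    -0.1819  0.0736]
top lid_edge 0.56 [213. 195.] 1212 [0.5294 0.1417 0.2075] [0.5162 0.0371 0.0895 0.5483 0.244  0.2154]
top catch_mark 0.8 [220. 178.] 3363 [0.5986 0.1416 0.0374] [0.5179 0.0461 0.0001 0.6645 0.2479 0.2132]
top catch_mark 0.24 [336. 221.] 202 [ 0.4774 -0.198   0.0666] [ 0.4607 -0.2189  0.0185  0.4953 -0.1822  0.074 ]
top egg_tray 0.97 [333. 126.] 5145 [ 0.7636 -0.19    0.0476] [ 0.6888 -0.3254  0.0098  0.8415 -0.0485  0.071 ]
top bowl 0.55 [207. 115.] 1700 [0.7867 0.1829 0.0231] [0.7191 0.1188 0.001  0.8388 0.2384 0.0609]
1.1 [0.1488 0.2374 1.114 ] [0.2276 0.6355 0.2393] [ 0.1711  0.9853 -0.      0.    ]
```

View pics/scene0.png

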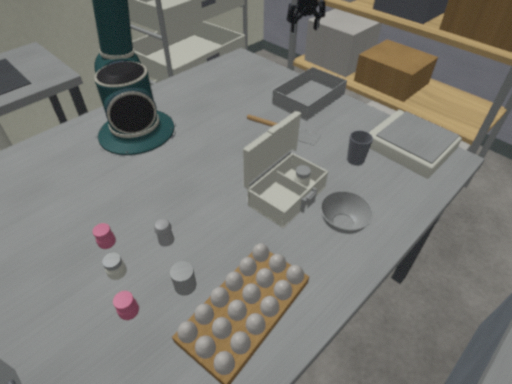

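View pics/top0.png

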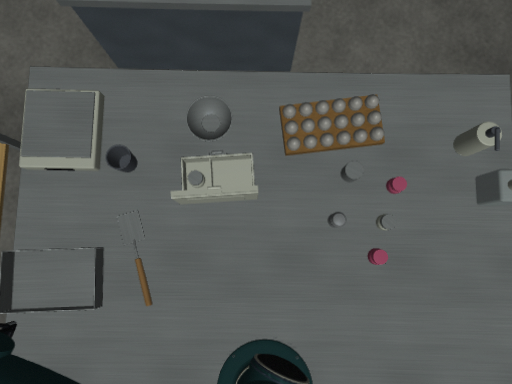

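Scene picture: the white pot with the steel cap is at (112,263). Lookalikes are the pinks at (104,236) and (124,304), the shaker at (163,231) and the tin at (182,277). In the top view the white pot is at (384,222), with the pinks at (378,256) and (397,185). I choose the white one. Next I take a close crop and measure the pot, case and lid.

```bash
cat > m.py <<'E'
from h import *
np.set_printoptions(precision=4,suppress=True)
from scipy.optimize import least_squares
def circ(xy,r): return least_squares(lambda c:np.hypot(*(xy-c).T)-r,xy.mean(0),loss='soft_l1',f_scale=.001).x
def lidfit(P,hinge,ax):
    "angle of lid face points: hinge xy, ax=case x dir"
    q=P.reshape(-1,3); q=q[~np.isnan(q[:,0])]; d=q[:,:2]-hinge; u=d@ax; v=d@[-ax[1],ax[0]]
    m=(abs(v)<.1)&(abs(u)<.07)&(q[:,2]>.10)&(q[:,2]<.24)
    return u[m],v[m],q[m,2]
E
python3 - <<'E'
from m import *
sc={}
for c in ("scene","top"):
    im,d=grab_frame(c); P=cloud(c,d); sc[c]=(im,P); Q=P.reshape(-1,3); Q=Q[~np.isnan(Q[:,0])]
    for n,g in (("pot",(.478,-.347)),("stored",(.597,.213)),("pinkA",(.378,-.321)),("pinkB",(.587,-.38)),("shaker",(.478,-.198))):
        m=(np.hypot(*(Q[:,:2]-g).T)<.036)&(Q[:,2]>.045); q=Q[m]; zt=np.percentile(q[:,2],85); t=q[abs(q[:,2]-zt)<.004]
        print(c,n,len(t),'top z',round(np.median(t[:,2]),4),'mid of extent',(t[:,:2].max(0)+t[:,:2].min(0))/2,'mean',t.mean(0)[:2],'ext',np.ptp(t[:,:2],axis=0))
    # rim
    m=(Q[:,2]>.059)&(Q[:,2]<.071)&(Q[:,0]>.52)&(Q[:,0]<.70)&(Q[:,1]>.02)&(Q[:,1]<.27)&(np.hypot(*(Q[:,:2]-[.597,.213]).T)>.03)
    q=Q[m]; print(c,'rim',m.sum(),'z',np.median(q[:,2]),'rect',cv2.minAreaRect((q[:,:2]*1000).astype(np.float32)))
    far=q[(q[:,0]>.645)]; print(' far pts', np.percentile(far[:,0],[10,50,90]), np.polyfit(far[:,1],far[:,0],1))
    m=(Q[:,2]>.1)&(Q[:,2]<.22)&(Q[:,0]>.49)&(Q[:,0]<.58)&(Q[:,1]>.02)&(Q[:,1]<.27); q=Q[m]
    for z in (.11,.13,.15,.17,.19,.205,.212):
        s=q[abs(q[:,2]-z)<.006]; 
        if len(s): print('  lid z',z,len(s),'x pct',np.percentile(s[:,0],[2,25,50,75,98]),'y',s[:,1].min(),s[:,1].max())
    f=q[(abs(q[:,1]-.14)<.085)&(q[:,2]<.19)]
    if len(f)>20:
        r=least_squares(lambda a:f[:,0]-(a[0]+a[1]*(f[:,1]-.14)+a[2]*(f[:,2]-.15)),[.53,0,0],loss='soft_l1',f_scale=.002).x; print('  lid plane x=',r)
im=sc['scene'][0]; a=cv2.resize(im[215:325,70:220],None,fx=4,fy=4,interpolation=cv2.INTER_CUBIC); b=cv2.resize(im[105:225,230:340],None,fx=4,fy=4,interpolation=cv2.INTER_CUBIC)
b=b[:440] ; b=cv2.resize(im[110:225,235:335],(383,440),interpolation=cv2.INTER_CUBIC); a=cv2.resize(a,(410,440)); cv2.imwrite('pics/crop1.png',np.hstack([a,b]))
E
```

```text
scene pot 224 top z 0.0556 mid of extent [ 0.4789 -0.3472] mean [ 0.4797 -0.3479] ext [0.0434 0.0437]
scene stored 129 top z 0.0611 mid of extent [0.5969 0.22  ] mean [0.5976 0.2159] ext [0.0429 0.0567]
scene pinkA 184 top z 0.0563 mid of extent [ 0.3781 -0.3212] mean [ 0.3787 -0.3216] ext [0.0432 0.0427]
scene pinkB 270 top z 0.0561 mid of extent [ 0.5898 -0.3815] mean [ 0.5898 -0.3819] ext [0.0423 0.0422]
scene shaker 124 top z 0.0701 mid of extent [ 0.4824 -0.203 ] mean [ 0.4826 -0.2032] ext [0.0374 0.0357]
scene rim 575 z 0.06472044065173155 rect ((606.72607421875, 148.11834716796875), (150.24703979492188, 212.7430419921875), 5.29079008102417)
 far pts [0.6541 0.6624 0.6704] [-0.0467  0.6686]
  lid z 0.11 171 x pct [0.5227 0.5274 0.5326 0.5367 0.5533] y 0.03003205340479498 0.251792521415299
  lid z 0.13 172 x pct [0.5226 0.528  0.5328 0.5368 0.5528] y 0.030951300007828475 0.25384874404202346
  lid z 0.15 174 x pct [0.5233 0.5278 0.5326 0.537  0.5526] y 0.03117825117252071 0.2524911963186363
  lid z 0.17 183 x pct [0.5233 0.5285 0.533  0.5367 0.5537] y 0.030081739252129536 0.25322
[... 1098 characters left out ...]
8  0.532 ] y 0.03646584790284302 0.24757955162216583
  lid z 0.13 38 x pct [0.5148 0.519  0.5227 0.5263 0.5324] y 0.03655975974377724 0.24757061932455007
  lid z 0.15 54 x pct [0.5154 0.5168 0.5225 0.5264 0.5331] y 0.03126050261675039 0.2497172241088908
  lid z 0.17 60 x pct [0.516  0.5195 0.5235 0.5272 0.5332] y 0.034105954646605006 0.24568515318919096
  lid z 0.19 54 x pct [0.5167 0.5204 0.5242 0.5296 0.5341] y 0.031624467399193223 0.242187319637423
  lid z 0.205 481 x pct [0.5179 0.5264 0.533  0.5387 0.5491] y 0.031829282662121317 0.250635285477047
  lid z 0.212 669 x pct [0.5201 0.5291 0.5349 0.5407 0.549 ] y 0.031829282662121317 0.250635285477047
  lid plane x= [ 0.5231 -0.0847  0.0292]
```

View pics/crop1.png

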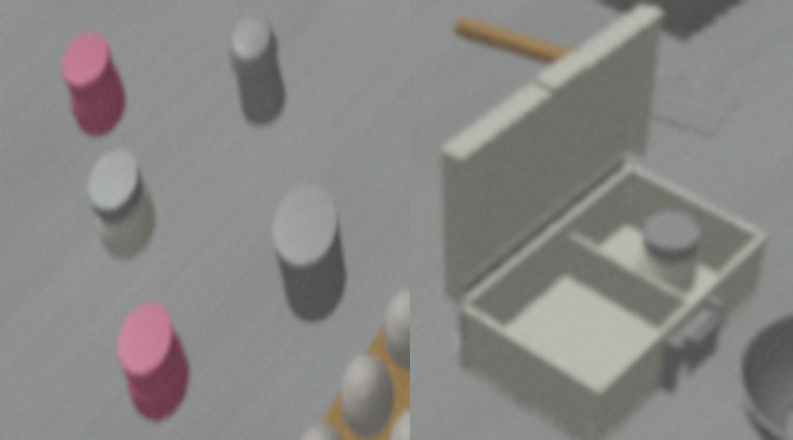

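The crop confirms the target: white body with steel cap, between two pink lookalikes. The lid stands near upright. I pick up the pot now and compute the case pose in the same script.

```bash
cat >> m.py <<'E'
def down(phi): a=np.radians((phi+90)/2); return [np.cos(a),np.sin(a),0,0]
E
python3 - <<'E'
from m import *
q=down(60); p=np.array([.4785,-.3477])
for c in ("scene","top"):
    im,d=grab_frame(c); Q=cloud(c,d).reshape(-1,3); Q=Q[~np.isnan(Q[:,0])]
    for yaw in (.08,.087,.094):
        R=np.array([[np.cos(yaw),-np.sin(yaw)],[np.sin(yaw),np.cos(yaw)]]); uv=Q[:,:2]@R
        c0=np.array([.605,.145])@R; w=uv-c0
        m=(abs(Q[:,2]-.065)<.004)&(abs(w[:,0])<.09)&(abs(w[:,1])<.12); f=w[m]
        far=f[(abs(f[:,1])>.04)&(f[:,0]>.03)&(abs(f[:,1])<.09)]
        e=f[(abs(f[:,0])<.045)]
        print(c,yaw,'far u',np.percentile(far[:,0],[2,50,98]),'slope',np.polyfit(far[:,1],far[:,0],1)[0],'v',np.percentile(e[:,1],[1,99]),'div', np.median(w[(abs(Q[:,2]-.05)<.004)&(abs(w[:,0])<.045)&(abs(w[:,1]-.022)<.015),1]),
         'floor u,v', np.percentile(w[(abs(Q[:,2]-.005)<.003)&(abs(w[:,0])<.062)&(abs(w[:,1]+.04)<.062)],[1,99],axis=0).ravel())
t0=read_state()['time']
move_ptp([*p,.15],q); print(read_state()['time']-t0)
line_to([*p,.029],velocity=.12); gripper_close(40)
s=read_state(); print('grip',s['grip_width'],s['eef_pos'],s['ft_force'],s['q'],s['time'])
if .04<s['grip_width']<.055:
    line_to([*p,.25],velocity=.25); s=read_state(); print(s['grip_width'],s['ft_force'],s['time'])
E
```

```text
scene 0.08 far u [0.0542 0.058  0.06  ] slope -0.0033625984748129217 v [-0.103   0.1082] div 0.023973762198200355 floor u,v [-0.0608 -0.1018  0.0597  0.0215]
scene 0.087 far u [0.0544 0.0579 0.0604] slope 0.0036322692197311205 v [-0.1029  0.1081] div 0.024045644945906934 floor u,v [-0.0605 -0.1016  0.0595  0.0215]
scene 0.094 far u [0.0541 0.0575 0.0605] slope 0.01068956887865684 v [-0.1027  0.1081] div 0.02393723664605698 floor u,v [-0.0609 -0.1017  0.0589  0.0215]
top 0.08 far u [0.0504 0.0538 0.0566] slope -0.002642723642969792 v [-0.102  0.107] div 0.02447557698442427 floor u,v [-0.0312 -0.0957  0.0517  0.0212]
top 0.087 far u [0.0506 0.0535 0.0565] slope 0.004352365580482748 v [-0.102   0.1069] div 0.024414976620981403 floor u,v [-0.0314 -0.0958  0.0513  0.0213]
top 0.094 far u [0.0503 0.0537 0.0569] slope 0.011189287134870838 v [-0.1022  0.1069] div 0.024353179928569176 floor u,v [-0.0316 -0.096   0.051   0.0212]
3.5417000000000005
grip 0.044092669894536266 [ 0.4787 -0.3479  0.0299] [-2.6524  0.0534  7.8738] [-0.6715  0.0736  1.8388 -0.      1.2285 -1.7187] 6.4833
0.04435268366675494 [ 0.0886 -0.2554 -1.4541] 7.5167
```

```bash
cat >> m.py <<'E'
yaw=.083; C=np.array([.5981,.1468]); R=np.array([[np.cos(yaw),-np.sin(yaw)],[np.sin(yaw),np.cos(yaw)]])
def W(u,v,z): return [*(C+R@[u,v]),z]
E
python3 - <<'E'
from m import *
q=down(60)
move_ptp(W(.011,-.04,.27),q); s=read_state(); print(s['time'],s['q'],s['grip_width'])
line_to(W(.011,-.04,.06),velocity=.15); s=read_state(); print(s['ft_force'],s['grip_width'])
r=line_to(W(.011,-.04,.0335),velocity=.02,threshold=3); s=read_state(); print(r,s['eef_pos'],s['ft_force'],s['time'])
release(); s=read_state(); print(s['ft_force'],s['grip_width'])
line_to(W(.011,-.04,.27),velocity=.25); print(read_state()['ft_force'],read_state()['time'])
move_ptp(W(-.15,0,.27),down(95)); gripper_close(40); print(read_state()['time'],read_state()['q'])
for c in ("scene","top"):
    im,d=grab_frame(c); P=cloud(c,d); Q=P.reshape(-1,3); Q=Q[~np.isnan(Q[:,0])]
    w=(Q[:,:2]-C)@R; m=(abs(Q[:,2]-.061)<.005)&(np.hypot(w[:,0]-.011,w[:,1]+.04)<.04); print(c,m.sum(),w[m].min(0),w[m].max(0),np.median(Q[m,2]))
    m=(abs(w[:,1])<.1)&(w[:,0]<-.03)&(w[:,0]>-.11)&(Q[:,2]>.20)&(Q[:,2]<.225);print('lid top u',np.percentile(w[m,0],[2,50,98]),np.percentile(Q[m,2],[50,98]))
    if c=='scene': a=cv2.resize(im[100:230,220:345],None,fx=4,fy=4,interpolation=cv2.INTER_CUBIC)
    else: b=cv2.resize(im[130:230,150:275],(650,520),interpolation=cv2.INTER_CUBIC)[:,250:550]
cv2.imwrite('pics/placed.png',np.hstack([a,b]))
E
```

```text
9.25 [ 0.1319 -0.0059  1.5192 -0.0002  1.6283 -0.9143] 0.04406483025755775
[ 0.1306  0.0521 -1.9162] 0.044038286925320226
True [0.6123 0.1079 0.0349] [-0.5175 -0.6927  4.3538] 11.95
[0.1447 0.369  0.0634] 0.085485688150369
[-0.7557  0.2963 -0.026 ] 13.5333
15.0 [ 0.2365 -0.3503  1.8188 -0.      1.673  -1.4215]
scene 147 [-0.0086 -0.0624] [ 0.0329 -0.0186] 0.06056106749471002
lid top u [-0.0705 -0.059  -0.0487] [0.211 0.217]
top 159 [-0.0123 -0.0605] [ 0.0297 -0.0192] 0.05996933134365845
lid top u [-0.0731 -0.0605 -0.0541] [0.2096 0.2135]
```

View pics/placed.png

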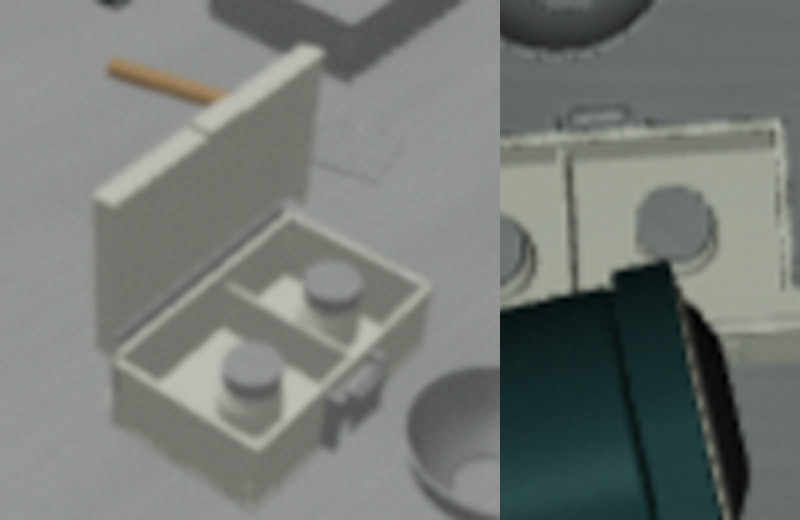

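The pot stands upright in the pocket (cap top at z ≈ 0.060) and the stored pot is unmoved. Now I swing the lid along its arc with the closed fingers.

```bash
python3 - <<'E'
from m import *
def tip(th,r,off=0):  # TCP with the finger's lower front corner on lid outer face at r
    F=np.array([-.068,.074])+r*np.array([np.cos(th),np.sin(th)])+(.006+off)*np.array([-np.sin(th),np.cos(th)])
    return W(F[0]-.011,0,F[1]+.008)
q=down(95-.0)
s=read_state(); f0=s['ft_force']
line_to(W(-.13,0,.204),q,velocity=.15)
f0=read_state()['ft_force']; print('free',f0,read_state()['time'])
for th in np.append(np.arange(1.6,.2,-.2),[.15]):
    hit=line_to(tip(th,.128),velocity=.10 if th<1.55 else .05,threshold=7)
    s=read_state(); print(round(th,2),hit,s['eef_pos'],s['ft_force']-f0,round(s['time'],2))
    if hit: break
E
```

```text
free [0.0838 0.6451 0.1515] 15.7083
1.6 False [0.5095 0.1394 0.2097] [ 0.1071 -1.1881 -0.0607] 16.69
1.4 False [0.535  0.1415 0.2089] [ 0.211  -0.9588 -0.6226] 17.1
1.2 False [0.5598 0.1436 0.2033] [-0.8227 -0.4699 -0.1334] 17.51
1.0 False [0.583  0.1455 0.1928] [-1.2737 -1.0343  0.1978] 17.92
0.8 False [0.6038 0.1472 0.1778] [-0.6964 -0.0492  0.2278] 18.32
0.6 False [0.6211 0.1487 0.1589] [-0.2072 -0.2469 -0.4843] 18.73
0.4 False [0.6344 0.1497 0.1364] [-0.1022  0.2266  0.2044] 19.14
0.15 False [0.6444 0.1506 0.1061] [ 0.0797 -0.4224  0.2444] 19.61
```

```bash
cat >> m.py <<'E'
def lid():
    for c in ("scene","top"):
        im,d=grab_frame(c); Q=cloud(c,d).reshape(-1,3); Q=Q[~np.isnan(Q[:,0])]; w=(Q[:,:2]-C)@R
        m=(abs(abs(w[:,1])-.075)<.03)&(abs(w[:,0])<.06)&(Q[:,2]>.055)&(Q[:,2]<.14)
        r=least_squares(lambda a:Q[m,2]-a[0]-a[1]*(w[m,0]+.068),[.08,0],loss='soft_l1',f_scale=.002).x
        print(c,'lid z at hinge',r[0],'angle',r[1],m.sum())
    return im
E
python3 - <<'E'
from m import *
lid(); im,d=grab_frame('scene'); cv2.imwrite('pics/lid1.png',cv2.resize(im[80:240,200:400],None,fx=4,fy=3.7,interpolation=cv2.INTER_CUBIC))
E
```

```text
scene lid z at hinge 0.08058432745842348 angle 0.11740896869899815 951
top lid z at hinge 0.07949801050336477 angle 0.12606517259395864 694
```

View pics/lid1.png

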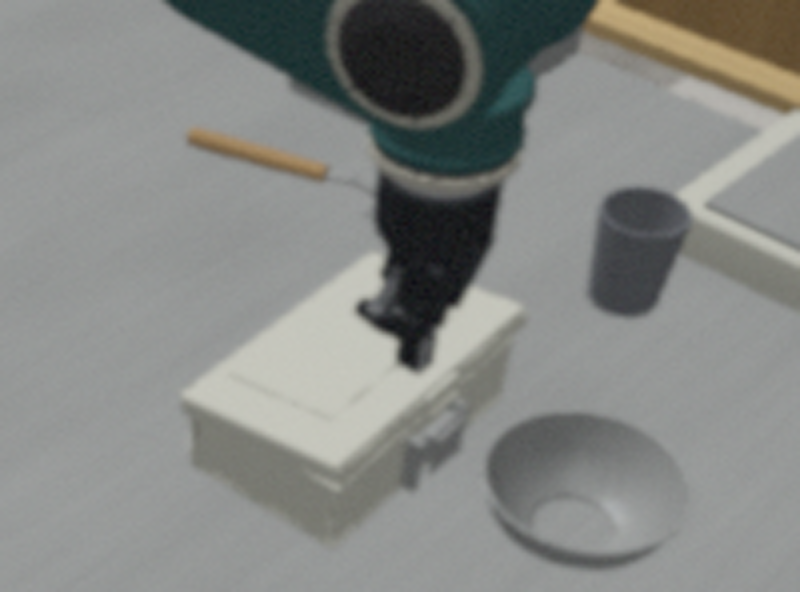

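```bash
python3 - <<'E'
from m import *
q=down(95); U=.058
s=read_state(); x,y,z=s['eef_pos']
line_to([x,y,z+.006],velocity=.05); line_to(W(U,0,z+.006),q,velocity=.05); sleep(.2)
f0=np.mean([read_state()['ft_force'] for _ in range(5)],0); z=z+.006
peak=0; on=None; low=99; why='end'; n=0
while z>.072:
    past=peak>6
    z-=.0003 if past else .0005
    hit=line_to(W(U,0,z),velocity=.01,threshold=5 if not past else 3)
    s=read_state(); f=(np.array(s['ft_force'])-f0)[2]; zz=s['eef_pos'][2]
    print(f'{zz-.008:.4f}:{f:.1f}{"!" if hit else ""}',end=' ')
    if f>2.5 and on is None: on=zz
    peak=max(peak,f)
    if f>17: why='force';break
    if past and f<.5*peak:
        low=min(low,f)
        if f>low+4: why='ledge';break
        if on-zz>.0058 and f<2.5: why='clicked by travel'; break
    if s['time']>50: why='time';break
    if hit and not past: z=zz
print('\n',why,'peak',peak,'on',on,s['time'])
E
```

```text
0.1050:-0.1 0.1045:-0.6 0.1039:-1.4 0.1034:-1.3 0.1029:0.0 0.1025:-0.8 0.1019:-0.2 0.1015:0.4 0.1010:0.5 0.1005:-0.6 0.1000:-1.2 0.0995:-0.2 0.0989:-0.3 0.0985:0.4 0.0979:0.7 0.0975:0.1 0.0969:-0.1 0.0965:0.2 0.0960:-0.1 0.0955:0.0 0.0949:-0.7 0.0944:-0.6 0.0939:0.1 0.0934:-0.1 0.0930:-0.2 0.0925:1.0 0.0920:-1.0 0.0914:-0.3 0.0909:0.1 0.0904:0.3 0.0899:-0.1 0.0894:-0.9 0.0890:-0.6 0.0885:0.2 0.0880:-0.3 0.0874:-0.7 0.0869:-0.5 0.0864:-0.0 0.0859:-0.5 0.0854:-0.0 0.0850:-0.1 0.0844:-0.5 0.0839:-0.5 0.0834:-1.3 0.0830:-0.2 0.0825:-0.9 0.0819:-1.1 0.0814:-0.7 0.0811:0.7 0.0807:3.5 0.0802:4.6 0.0798:5.1 0.0794:6.2 0.0792:6.3 0.0788:7.3 0.0785:6.2 0.0782:5.6 0.0778:4.5 0.0773:4.0 0.0768:2.1 0.0763:1.0 0.0760:-0.4 0.0759:-0.8 0.0757:-0.1 0.0754:-0.8 0.0751:-0.0 0.0749:1.0 
 clicked by travel peak 7.348680557351183 on 0.08869952028460713 37.3583
```

The force peaked at 7.3 N and then dropped to about 0 after 6 mm of travel, which fits the click. I retract and check.

```bash
python3 - <<'E'
from m import *
line_to(W(.058,0,.10),velocity=.05); lid(); 
line_to(W(.058,0,.25),velocity=.2); move_ptp(W(-.15,0,.30),down(95)); print(read_state()['time'],read_state()['ft_force'])
lid(); sleep(.5); lid(); im,d=grab_frame('scene'); cv2.imwrite('pics/shut.png',cv2.resize(im[80:335,70:400],(792,592),interpolation=cv2.INTER_CUBIC))
c='scene'; Q=cloud(c,d).reshape(-1,3); Q=Q[~np.isnan(Q[:,0])]
for t in ("tin","pot_center","bowl","egg_tray"):
    for r in recognise('scene',t)[:2]: print(t,r)
E
```

```text
scene lid z at hinge 0.08080799063315108 angle -0.05022762064147987 1001
top lid z at hinge 0.07875371494340457 angle -0.03751752706484398 617
39.7167 [ 0.578  -0.2377  0.2171]
scene lid z at hinge 0.08073478821414365 angle -0.04853523299897823 1300
top lid z at hinge 0.08011106255412084 angle -0.05160286603038383 1433
scene lid z at hinge 0.0806269576733138 angle -0.04740029042460962 1287
top lid z at hinge 0.08037553226452539 angle -0.05452775622895854 1451
tin {'point': [182.9, 279.6], 'p': 0.88}
pot_center {'point': [104.6, 235.5], 'p': 0.96}
pot_center {'point': [127.9, 304.8], 'p': 0.62}
bowl {'point': [348.0, 212.5], 'p': 0.59}
bowl {'point': [286.6, 186.0], 'p': 0.23}
egg_tray {'point': [237.5, 311.5], 'p': 0.63}
```

View pics/shut.png

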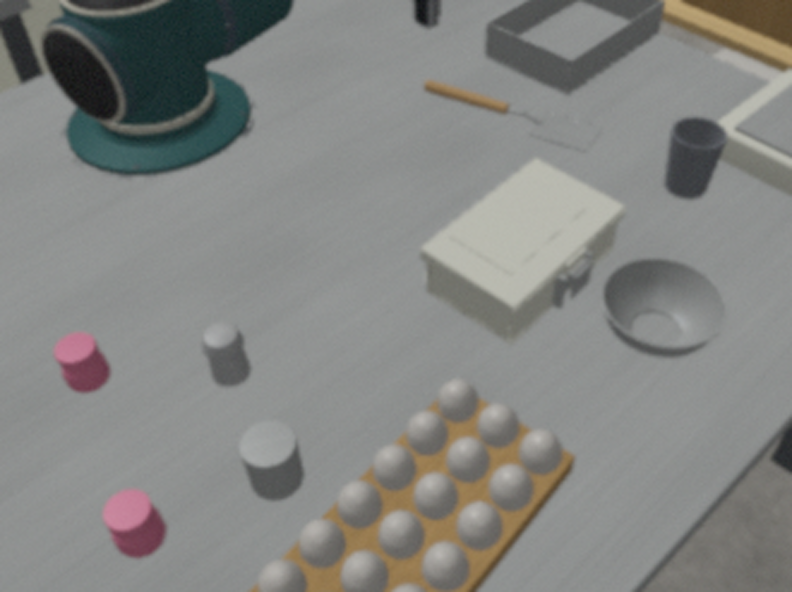

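The lid rests at about -0.045 to -0.05 rad, where merely lying on the catch would be at least +0.005, and it stayed there after release. The picture shows the case shut (around 525,240 in the crop) and the bystanders in place.

```bash
python3 -c "
from plant import *
hand_in()"
```

```text
the job is handed in; nothing more can be done
```

The pot is stored upright, the lid is clicked shut and stays shut by itself, and the job is handed in. It had taken about 40 s when I handed it in.

- **Pot:** I took the white, steel-capped pot from between the two pink lookalikes and set it upright in the wide compartment, about 11 mm towards the catch side of its centre. Afterwards its cap top measured 0.060–0.061 m in both cameras, where 0.061 m was expected. The fingers closed to 44 mm on a 48 mm pot; the hold stayed steady.
- **Lid:** I swung it over with the closed fingers and pressed the middle of its far edge in small steps. The force peaked at 7.3 N and fell to about 0 after roughly 6 mm, where I stopped, 1.0 N above zero.
- **Last checks:** With the arm away, the lid stayed at -0.047 to -0.055 rad. That is slightly beyond the stated -0.045 limit, which I put down to calibration error of about 2 mm. It is well below the +0.005 or more of a lid merely lying on the catch.
- **Other things:** The tin, shaker, egg tray, bowl, beaker, spatula and pink pots look undisturbed in the last picture. The stored pot was in place when last seen, before the lid shut.
- **Disagreement:** The two cameras differed by about 4 mm on the case's x position; I used the average.

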